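# Take a display unit off its keyhole studs and pack it in a carton

## Task

The grey display unit hangs on the bench stand by two keyhole slots in its back. Take it by its handle, feel it sideways until the hidden studs reach the wide ends of the slots, draw it off the stand and set it down upright on the floor of the open carton beside the stand, ready to go for calibration. Do not wrench it, tip it over or let it drop, and leave the jar, the slide box and the pin tin where they are.

Things in the scene. Friction and masses are not known exactly. Their poses are not given: they have to be found in the camera images.
- unit_handle (a point): centre of the display unit's carrying handle: a level black bar 14 mm thick (unit x), 12 mm high, 100 mm long (unit y), on two end posts with 80 mm free between them and 28 mm of air under the bar. It is over the centre of mass. Unit axes: x from its front to its back, y to its left as the robot sees it, z up. Unit weight 0.3 to 0.65 kg.
- unit_foot (a point): middle of the display unit's underside, 134 mm below the handle bar's centre and 3 mm farther back (unit +x). Grey case 50 mm deep (x), 150 mm wide (y), 100 mm high, dark window and three round keys in front; it hangs with its foot 33 mm above the table. It comes off by a straight pull of 12 mm or more along its -x, only when both stud heads stand in the wide openings.
- unit_slots (a point): middle of the case's back face at slot height (75 mm above the foot). Two alike level keyhole slots, hidden: wide opening at the slot's +y end, 22 mm long (y), 23 mm high; from it a channel 11 mm high runs 37 mm toward -y. The studs are in the channels, 14 to 42 mm (unknown) short of the openings' middle: slide the unit to its -y. It stops hard 7 mm past the middle; heads pass within 3 mm of it.
- stand: fixed bench stand: foot plate 130 x 200 x 10 mm, white panel 200 mm wide, its front face 30 mm behind (+x) the origin, its top edge 130 mm above the table. Two steel studs (shank 8 mm, head 16 mm) stand 11 mm out of it; their place along y varies, unseen. Origin: centre of the underside; x away from the robot, y left, z up, parallel to the unit's. The unit can rise up to 3 mm on its studs.
- carton: open cardboard carton, fixed to the table: 190 mm long (its x) x 130 mm (its y) x 90 mm high, inside 182 x 122 mm, floor 3 mm thick, walls 2 mm. Origin: centre of its underside, on the table; z up. The unit fits with its 150 mm width along the carton's length, either way round; its handle then stands above the walls.
- white_jar: white screw-top jar, 68 mm across, 66 mm high; bystander. Origin at the centre of its underside
- slide_box: blue slide box 68 x 90 x 36 mm; bystander. Origin at the centre of its underside
- pin_tin: round tin 67 mm across, 25 mm high; bystander. Origin at the centre of its underside

How it is judged:
By the outcome, as a careful person would: the job done as asked, in the order asked, and still so for the second after the job is handed in, with the robot touching nothing.
It also fails if it takes over 42 s, if anything falls off the work surface, if the arm or the gripper's body presses on something with over 40 N, if the wrist force passes 120 N, or if a joint passes its speed limit or range.

## Robot

A 6-joint arm with a two-finger parallel gripper is mounted at the origin on a cart in front of the work surface, level with it; the furniture and walls round the work are solid. World frame = base frame: x ahead of the robot, y to its left, z up, the work surface at z = 0. Lengths are in m, angles in rad, forces in N, time in s.
With the tool pointing down it reaches from about 0.35 to 0.975 m from the base axis. Payload 4.9 kg.
Tool frame: the origin (TCP) lies at the very end of the fingers, on their centre line; the grasp point (between the pads) lies 19 mm behind it (ctrl.grip_point_offset is the distance from the TCP to the grasp point, in m); z points along the fingers, y is the line along which they close (so a half turn about z gives the same grasp; the last joint's range is limited). The gripper opens to 85 mm and grips with 20 to 120 N. Pads are 22 mm wide; open, the fingers measure 114 mm over their backs; the gripper's body (76 mm by 85 mm) begins 54 mm behind the grasp point. The pads swing forward as they close: fully open they stand 13 mm farther back than shut.
Start: joints at [1.223, 0.053, 1.613, -0, 1.476, -0.119], TCP at [0.142, 0.609, 0.231] pointing down, gripper open.
Joint ranges: [-3.01, 3.01], [-1.01, 2.22], [0.06, 2.58], [-1.02, 4.17], [0.09, 2.62], [-3.14, 3.14]. Speed limits (rad/s): [2.57, 2.57, 3.14, 3.14, 3.14, 3.14].

## Interface

Orientations are given as a rotation vector (axis times angle).
In Python, from station import ctrl gives the robot as it stands.
- The arm moves only by the tool send_rows, never from a script. Its argument "rows" is a list of rows, each a list of 3 entries, a list of its own where there are three numbers: the finger opening in cm, from 0 to 8.54, then the shift along the tool's x, y, z in cm, then the turn about the tool's z in degrees. A call has 1 to 10 rows; each row shifts and turns the commanded pose from where the row before left it, along the tool's axes as they then stand; what a row does not reach is not made up. A row lasts 1/8 s, in which the tool goes at most 62.5 mm and 10.7 degrees, less where a joint would pass 70% of its speed; a pose out of reach is approached as far as the arm can. A call with a gripper value outside its range is refused whole. The fingers move at their own pace and stop on an object; "newtons" is the grip in N (left out, the last holds). Time passes only in rows, so rows that do not move let the fingers close. It gives the time, the measured TCP pose, the force, the opening and the grip force at its end, in the units of the state.
- ctrl.get_obs(): the state, without advancing time (a new reading comes with each control period).
- ctrl.get_image(name): name is "side" or "top"; returns a dict with "frame" (480x640x3 uint8, red, green, blue), "range_z" (480x640 float32, m along the optical axis (not along the pixel's ray), 0 where there is no reading), "fx", "fy", "cx", "cy" (pixels), "k1" (the pictures are not rectified: a ray, as slopes to the right and down, at radius r is drawn at 1 + k1 r^2 times it, then the intrinsics apply), "cam_to_world" (4x4, takes a point from camera to world coordinates). Camera axes: x right, y down, z forward; pixel columns grow to the right and rows downward; lengths in m; the calibration is good to about 2 mm. A picture is of the moment at which its call begins.
- ctrl.finish_job(): hands the job in; it is judged then, once.
The state is a dict: "t": time; "q": joint angles; "dq": joint speeds; "effort": joint torques, N m; "tool_pos": TCP position; "tool_rot": TCP orientation; "contact_force": force on the tool from outside, world axes, zero at the start; "wrist_torque": the same for the moment, N m; "opening": finger opening in m; "grip_force": force on a finger pad.
Only numpy, scipy, OpenCV 4.12 (cv2) and the standard library are available. Lean on these libraries where they do the work, as an engineer would, in place of code of your own. Each camera call takes 0.05 s, during which the arm holds its last target. There are 200 camera calls.

## Working session

There is one attempt and no reset: what is moved stays moved. The work goes in short steps, Python scripts to look and compute and a tool call to move; the robot and the scene stay as the last step left them, time stands still between calls to the robot, and variables do not carry over. Pictures are saved under pics/ and viewed, at most 10 in all, crops included, and the job is handed in when it is done.

Besides the shell and the picture viewer there is one more tool, called after "Emit:" as a command line: name --argument value ..., lists and objects as JSON in quotes. send_rows: Moves the arm, as the interface text tells. Its arguments: {"type":"object","properties":{"rows":{"type":"array","items":{"type":"array"}},"newtons":{"type":"number"}},"required":["rows"]}

```bash
mkdir -p pics
cat > h.py <<'E'
import numpy as np, cv2
from station import ctrl
def cloud(im):
    z=im["range_z"]; h,w=z.shape
    K=np.array([[im["fx"],0,im["cx"]],[0,im["fy"],im["cy"]],[0,0,1.]])
    v,u=np.mgrid[:h,:w]
    p=np.stack([u,v],-1).reshape(-1,1,2).astype(float)
    n=cv2.undistortPoints(p,K,np.array([im["k1"],0,0,0.])).reshape(h,w,2)
    P=np.concatenate([n*z[...,None],z[...,None]],-1)
    M=np.array(im["cam_to_world"]); W=P@M[:3,:3].T+M[:3,3]; W[z==0]=np.nan
    return W
E
python3 - <<'E'
from h import *
o=ctrl.get_obs(); print({k:np.round(v,3) for k,v in o.items()})
for n in("side","top"):
    im=ctrl.get_image(n); cv2.imwrite(f"pics/{n}0.png",im["frame"][...,::-1]); np.save(f"{n}0.npy",cloud(im)); np.save(f"{n}0f.npy",im["frame"]); print(n,np.round(im["cam_to_world"],2).tolist())
E
```

```text
{'t': np.float64(0.0), 'q': array([ 1.223,  0.053,  1.614,  0.   ,  1.476, -0.119]), 'dq': array([ 0.001, -0.001,  0.   ,  0.   ,  0.001, -0.001]), 'effort': array([-1.0000e-03, -3.9367e+01, -3.7018e+01, -0.0000e+00,  7.0000e-03,
        0.0000e+00]), 'tool_pos': array([0.142, 0.608, 0.23 ]), 'tool_rot': array([-3.580e-01, -3.121e+00,  3.000e-03]), 'contact_force': array([-0.213, -0.012, -0.633]), 'wrist_torque': array([-0.009, -0.007,  0.009]), 'grip_force': np.float64(0.0), 'opening': np.float64(0.085)}
side [[0.92, -0.33, 0.21, 0.22], [-0.39, -0.78, 0.48, -0.82], [0.0, -0.53, -0.85, 1.39], [0.0, 0.0, 0.0, 1.0]]
top [[-0.0, -1.0, 0.05, 0.48], [-1.0, 0.0, 0.0, -0.07], [-0.0, -0.05, -1.0, 1.29], [0.0, 0.0, 0.0, 1.0]]
```

View pics/side0.png

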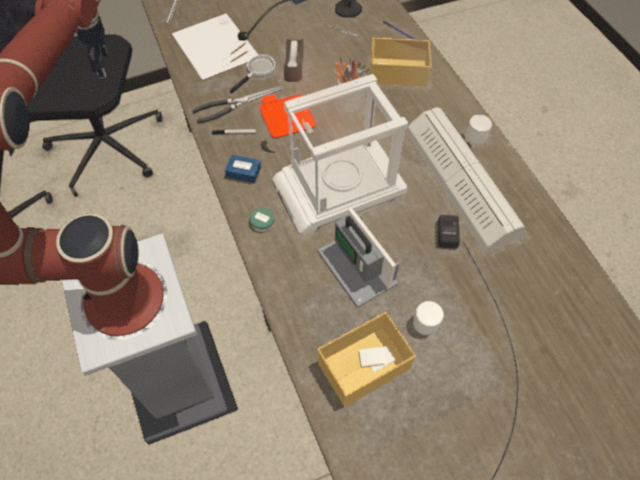

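View pics/top0.png

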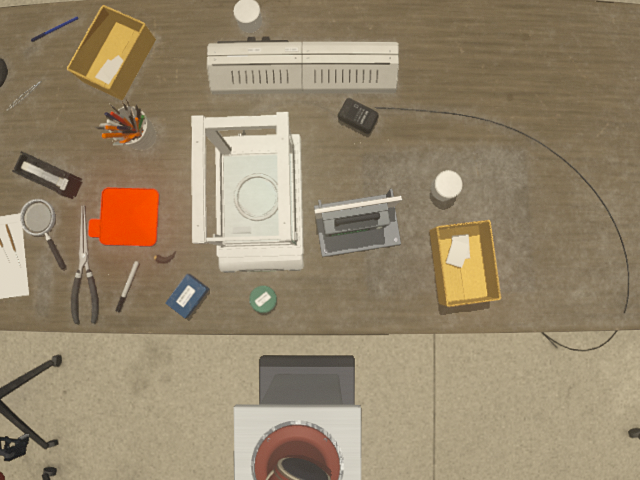

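The side view shows the unit on its stand near (358,248), with the carton at (366,360) and the jar at (428,318). In the top view the handle is at (360,219), the panel edge at (358,202), the carton at (465,263) and the jar at (447,185). A balance frame stands left of the unit, out to column 302.

Run:
```python
from h import *
T=np.load("top0.npy");F=np.load("top0f.npy").astype(int);S=np.load("side0.npy");G=np.load("side0f.npy").astype(int)
def rect(p,name):
    p=p.astype(np.float32); (c,s,a)=cv2.minAreaRect(p[:,:2]*1000); print(name,len(p),"c",np.round(c,1),"s",np.round(s,1),"a",round(a,2),"z",np.round(np.percentile(p[:,2],[2,50,98]),4))
def sel(W,Fr,u0,u1,v0,v1,z0,z1,cm=None):
    w=W[v0:v1,u0:u1].reshape(-1,3);f=Fr[v0:v1,u0:u1].reshape(-1,3)
    m=(w[:,2]>z0)&(w[:,2]<z1)
    if cm: m&=cm(f)
    return w[m]
dark=lambda f:f.max(1)<70
rect(sel(T,F,325,400,205,240,.150,.19,dark),"handleT")
rect(sel(S,G,325,400,205,260,.150,.19,dark),"handleS")
rect(sel(T,F,310,410,190,260,.122,.145,lambda f:f.min(1)>170),"panelT")
rect(sel(S,G,325,405,205,290,.122,.145,lambda f:f.min(1)>150),"panelS")
rect(sel(T,F,310,410,190,260,.124,.142,lambda f:(f.max(1)<170)),"casetop")
rect(sel(T,F,310,410,190,265,.004,.02),"plateT")
rect(sel(T,F,420,510,210,320,.075,.1),"cartonT")
rect(sel(S,G,310,425,310,410,.08,.1),"cartonS")
rect(sel(T,F,425,470,165,205,.05,.08),"jar")
rect(sel(T,F,185,312,100,275,.02,.6),"balance")
for z in (.02,.1,.2,.25,.3): rect(sel(T,F,185,312,100,275,z,.6),f"bal>{z}")
b=sel(T,F,185,312,100,275,.02,.6);
for x0 in np.arange(.4,.85,.05):
    q=b[(b[:,0]>x0)&(b[:,0]<x0+.05)]
    if len(q): print(round(x0,2),"ymin",q[:,1].min().round(3),"z there",q[q[:,1].argmin(),2].round(3),"zmax",q[:,2].max().round(3))
w=T[219,355:366];print(np.round(w,3).tolist())
big=cv2.resize(F[185:270,300:420].astype(np.uint8)[...,::-1],None,fx=6,fy=6,interpolation=cv2.INTER_CUBIC);cv2.imwrite("pics/c1.png",big)
```

```text
handleT 39 c [ 601.2 -143. ] s [12.3 94.9] a 8.22 z [0.1522 0.1705 0.1757]
handleS 160 c [ 599.4 -144.1] s [12.6 96.5] a 8.95 z [0.1539 0.172  0.1779]
panelT 340 c [ 637.7 -147.5] s [  9.6 197.4] a 8.77 z [0.1243 0.1294 0.1337]
panelS 325 c [ 634.7 -145.1] s [ 17.  201.5] a 8.7 z [0.124  0.13   0.1363]
casetop 1208 c [ 606.9 -149.3] s [ 56.7 196.8] a 7.4 z [0.1262 0.1317 0.1366]
plateT 2119 c [ 596.9 -158.5] s [246.5 185.6] a 89.95 z [0.0044 0.0091 0.015 ]
cartonT 668 c [ 505.1 -408.7] s [190.4 133.5] a 6.99 z [0.0757 0.087  0.093 ]
cartonS 631 c [ 505.1 -407.1] s [193.2 132.8] a 6.91 z [0.0806 0.0877 0.0943]
jar 634 c [ 695.  -368.7] s [66.7 65.7] a 63.45 z [0.0553 0.0646 0.0696]
balance 14953 c [663.3  87. ] s [354.9 206.7] a 1.6 z [0.0509 0.0852 0.3356]
bal>0.02 14953 c [663.3  87. ] s [354.9 206.7] a 1.6 z [0.0509 0.0852 0.3356]
bal>0.1 5464 c [664.6  86.9] s [246.8 187.5] a 1.52 z [0.1163 0.3312 0.3365]
bal>0.2 5012 c [664.2  87.6] s [246.8 187.3] a 1.18 z [0.2377 0.3317 0.3366]
bal>0.25 4883 c [664.2  87.6] s [246.8 187.3] a 1.18 z [0.2982 0.3319 0.3367]
bal>0.3 4766 c [664.2  87.6] s [246.8 187.3] a 1.18 z [0.3089 0.332  0.3367]
0.45 ymin -0.02 z there 0.048 zmax 0.064
0.5 ymin -0.02 z there 0.046 zmax 0.338
0.55 ymin -0.018 z there 0.068 zmax 0.345
0.6 ymin -0.018 z there 0.055 zmax 0.339
0.65 ymin -0.016 z there 0.065 zmax 0.338
0.7 ymin -0.015 z there 0.054 zmax 0.338
0.75 ymin -0.013 z there 0.065 zmax 0.34
0.8 ymin -0.012 z there 0.052 zmax 0.078
[[0.599, -0.138, 0.172], [0.6, -0.14, 0.171], [0.6, -0.143, 0.17], [0.599, -0.145, 0.173], [0.6, -0.147, 0.17], [0.599, -0.149, 0.174], [0.6, -0.151, 0.17], [0.599, -0.153, 0.171], [0.599, -0.156, 0.173], [0.599, -0.158, 0.172], [0.599, -0.16, 0.171]]
```

View pics/c1.png

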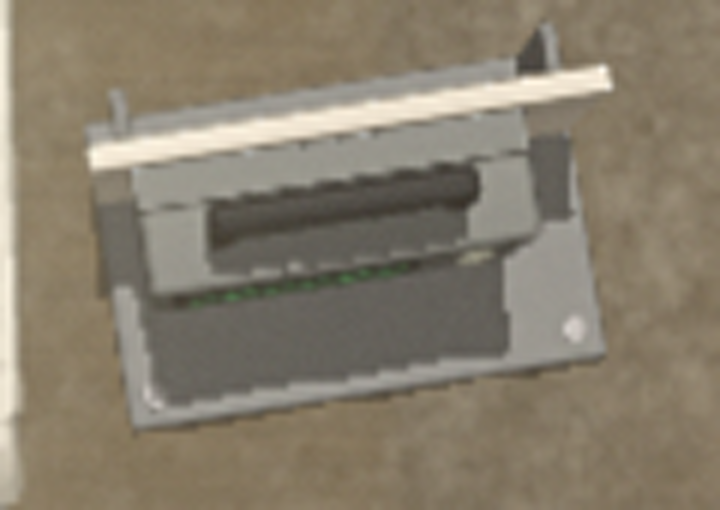

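The crop shows the handle bar parallel to the panel, with both turned about +8.7°. The handle's centre is near (0.600, -0.1435, 0.167), the carton's is (0.505, -0.408) with its long axis at +7°, and the jar is clear of the way.

```bash
cat >> h.py <<'E'
from scipy.spatial.transform import Rotation as R
def pose():
    o=ctrl.get_obs(); M=R.from_rotvec(o["tool_rot"]).as_matrix(); return np.array(o["tool_pos"]),M
def plan(wps,grip=8.5,p=None,M=None):
    "wps: (xyz, yaw of tool y in deg, nrows); prints rounded rows"
    if p is None: p,M=pose()
    yaw=np.degrees(np.arctan2(M[1,1],M[0,1])); print("start",p.round(4),round(yaw,2),"tilt",M[:,2].round(3))
    for x,y,n in wps:
        p0=p.copy();y0=yaw
        for i in range(n):
            f=(i+1)/n; s=np.round((M.T@(p0+f*(np.array(x)-p0)-p))*100,1); t=np.round(-(y0+f*(y-y0)-yaw),1)
            print([grip,s.tolist(),float(t)],end=", ")
            p=p+M@s/100; M=M@R.from_euler("z",t,degrees=True).as_matrix(); yaw-=t
        print("->",p.round(4),round(yaw,2))
E
python3 -c "
from h import *
plan([((.38,.35,.26),50,8),((.43,-.09,.26),8.7,10),((.57,-.146,.25),8.7,4),((.6005,-.1435,.21),8.7,2)])"
```

```text
start [0.1415 0.6082 0.2302] 76.89 tilt [-0.001 -0.002 -1.   ]
[8.5, [-3.6, -2.5, -0.4], 3.4], [8.5, [-3.8, -2.2, -0.3], 3.3], [8.5, [-3.9, -2.0, -0.4], 3.4], [8.5, [-4.0, -1.8, -0.4], 3.3], [8.5, [-4.1, -1.6, -0.3], 3.4], [8.5, [-4.2, -1.3, -0.4], 3.4], [8.5, [-4.3, -1.1, -0.4], 3.3], [8.5, [-4.3, -0.8, -0.4], 3.4], -> [0.3798 0.3498 0.2605] 49.99
[8.5, [-3.2, -3.0, 0.0], 4.1], [8.5, [-3.4, -2.9, 0.0], 4.2], [8.5, [-3.7, -2.5, 0.0], 4.1], [8.5, [-3.7, -2.3, 0.0], 4.1], [8.5, [-4.0, -2.0, 0.1], 4.1], [8.5, [-4.1, -1.7, -0.0], 4.2], [8.5, [-4.2, -1.4, -0.0], 4.1], [8.5, [-4.2, -1.2, -0.0], 4.1], [8.5, [-4.4, -0.8, 0.0], 4.2], [8.5, [-4.4, -0.4, 0.0], 4.1], -> [ 0.4305 -0.09    0.2602] 8.69
[8.5, [-1.9, 3.2, 0.3], -0.0], [8.5, [-1.9, 3.3, 0.2], -0.0], [8.5, [-1.9, 3.2, 0.3], -0.0], [8.5, [-1.9, 3.2, 0.2], -0.0], -> [ 0.5695 -0.1456  0.2502] 8.69
[8.5, [-0.1, 1.6, 2.0], -0.0], [8.5, [-0.2, 1.5, 2.0], -0.0], -> [ 0.6005 -0.144   0.2102] 8.69
```

Emit:
send_rows --rows '[[8.5,[-3.6,-2.5,-0.4],3.4],[8.5,[-3.8,-2.2,-0.3],3.3],[8.5,[-3.9,-2.0,-0.4],3.4],[8.5,[-4.0,-1.8,-0.4],3.3],[8.5,[-4.1,-1.6,-0.3],3.4],[8.5,[-4.2,-1.3,-0.4],3.4],[8.5,[-4.3,-1.1,-0.4],3.3],[8.5,[-4.3,-0.8,-0.4],3.4]]'

```text
t: 1.1
tool_pos: [0.3806, 0.3489, 0.2609]
tool_rot: [-1.077, -2.951, 0.001]
contact_force: [1.1, 0.1, -0.1]
opening: 0.0851
grip_force: 0.0
```

Emit:
send_rows --rows '[[8.5,[-3.2,-3.0,0],4.1],[8.5,[-3.4,-2.9,0],4.2],[8.5,[-3.7,-2.5,0],4.1],[8.5,[-3.7,-2.3,0],4.1],[8.5,[-4.0,-2.0,0],4.1],[8.5,[-4.1,-1.7,0],4.2],[8.5,[-4.2,-1.4,0],4.1],[8.5,[-4.2,-1.2,0],4.1],[8.5,[-4.4,-0.8,0],4.2],[8.5,[-4.4,-0.4,0],4.1]]'

```text
t: 2.35
tool_pos: [0.4303, -0.0909, 0.2609]
tool_rot: [-2.05, -2.38, -0.0]
contact_force: [0.7, 0.7, 0.4]
opening: 0.0848
grip_force: 0.0
```

Emit:
send_rows --rows '[[8.5,[-1.9,3.2,0.3],0],[8.5,[-1.9,3.3,0.2],0],[8.5,[-1.9,3.2,0.3],0],[8.5,[-1.9,3.2,0.2],0],[8.5,[-0.1,1.6,2.0],0],[8.5,[-0.2,1.5,2.0],0],[8.5,[0,0,0],0],[8.5,[0,0,0],0]]'

```text
t: 3.35
tool_pos: [0.6005, -0.1434, 0.2118]
tool_rot: [2.047, 2.383, -0.0]
contact_force: [-0.0, -0.5, 0.9]
opening: 0.0851
grip_force: 0.0
```

Run:
```python
from h import *
plan([((.6005,-.1435,.148),8.7,3)])
print(ctrl.get_obs()["contact_force"],ctrl.get_obs()["t"])
```

```text
start [ 0.6005 -0.1434  0.2118] 8.7 tilt [-0. -0. -1.]
[8.5, [-0.0, 0.0, 2.1], -0.0], [8.5, [-0.0, 0.0, 2.2], -0.0], [8.5, [-0.0, 0.0, 2.1], -0.0], -> [ 0.6005 -0.1434  0.1478] 8.7
[-0.00918845 -0.45899841  0.89342219] 3.35
```

Emit:
send_rows --rows '[[8.5,[0,0,2.0],0],[8.5,[0,0,2.0],0],[8.5,[0,0,1.5],0],[8.5,[0,0,0.8],0],[8.5,[0,0,0],0],[8.5,[0,0,0],0]]'

```text
t: 4.1
tool_pos: [0.6012, -0.1436, 0.1491]
tool_rot: [2.046, 2.382, 0.001]
contact_force: [0.5, -1.0, 0.3]
opening: 0.0847
grip_force: 0.0
```

Emit:
send_rows --rows '[[3.0,[0,0,0],0],[3.0,[0,0,0],0],[3.0,[0,0,0],0],[3.0,[0,0,0],0],[0.8,[0,0,0],0],[0.8,[0,0,0],0],[0.8,[0,0,0],0],[0.8,[0,0,0],0]]' --newtons 60

```text
t: 5.1
tool_pos: [0.6007, -0.1435, 0.1485]
tool_rot: [-2.047, -2.383, 0.0]
contact_force: [-3.0, -0.1, 1.8]
opening: 0.0128
grip_force: 58.5
```

Run:
```python
from h import *
o=ctrl.get_obs();print({k:np.round(v,3) for k,v in o.items()})
im=ctrl.get_image("side");cv2.imwrite("pics/g1.png",cv2.resize(im["frame"][190:310,300:420],None,fx=5,fy=5)[...,::-1])
```

```text
{'t': np.float64(5.1), 'q': array([-0.355,  0.099,  1.706, -0.   ,  1.337, -0.507]), 'dq': array([ 0.001,  0.   , -0.001, -0.001, -0.001, -0.001]), 'effort': array([ 1.2300e-01, -3.8263e+01, -3.4920e+01,  6.1000e-02, -4.5100e-01,
        5.0000e-03]), 'tool_pos': array([ 0.601, -0.143,  0.149]), 'tool_rot': array([-2.047, -2.383,  0.   ]), 'contact_force': array([-3.04 , -0.065,  1.766]), 'wrist_torque': array([ 0.117,  0.223, -0.007]), 'grip_force': np.float64(58.536), 'opening': np.float64(0.013)}
```

View pics/g1.png

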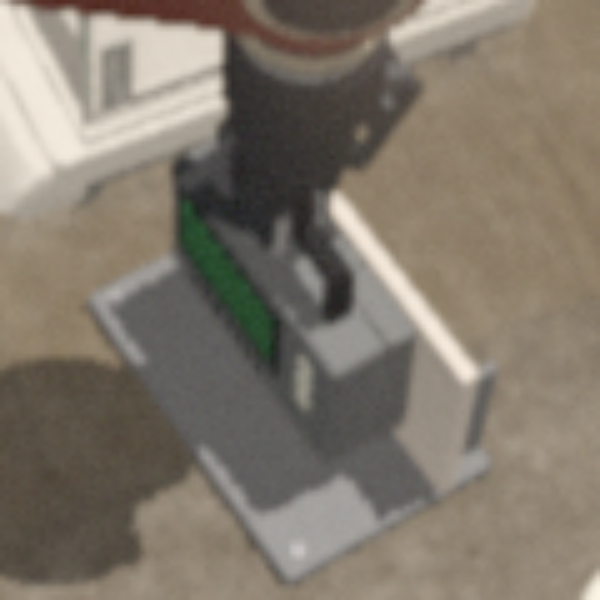

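The picture shows the fingers closed on the middle of the handle bar with the unit still hanging. Next I take a little of its weight and slide it toward -y (tool -x), watching the force.

Emit:
send_rows --rows '[[0.8,[0,0,-0.1],0],[0.8,[0,0,0],0]]'

```text
t: 5.4
tool_pos: [0.6006, -0.1434, 0.1487]
tool_rot: [-2.047, -2.383, 0.0]
contact_force: [0.5, 0.4, -1.8]
opening: 0.013
grip_force: 58.6
```

Emit:
send_rows --rows '[[0.8,[-0.2,0,0],0],[0.8,[-0.2,0,0],0],[0.8,[-0.2,0,0],0]]'

```text
t: 5.78
tool_pos: [0.6014, -0.1493, 0.1488]
tool_rot: [-2.046, -2.383, 0.0]
contact_force: [0.5, 0.4, -3.2]
opening: 0.0128
grip_force: 58.4
```

Emit:
send_rows --rows '[[0.8,[-0.2,0,0],0],[0.8,[-0.2,0,0],0],[0.8,[-0.2,0,0],0],[0.8,[-0.2,0,0],0],[0.8,[-0.2,0,0],0],[0.8,[-0.2,0,0],0]]'

```text
t: 6.52
tool_pos: [0.6032, -0.1615, 0.1491]
tool_rot: [-2.047, -2.383, 0.001]
contact_force: [0.0, 0.0, -5.9]
opening: 0.013
grip_force: 58.4
```

Emit:
send_rows --rows '[[0.8,[-0.1,0,0],0],[0.8,[-0.1,0,0],0],[0.8,[-0.1,0,0],0]]'

```text
t: 6.9
tool_pos: [0.6039, -0.1643, 0.1493]
tool_rot: [-2.047, -2.383, 0.0]
contact_force: [-0.1, 0.5, -5.7]
opening: 0.0126
grip_force: 58.5
```

Emit:
send_rows --rows '[[0.8,[-0.1,0,0],0],[0.8,[-0.1,0,0],0],[0.8,[-0.1,0,0],0]]'

```text
t: 7.28
tool_pos: [0.6044, -0.1672, 0.1493]
tool_rot: [2.047, 2.383, -0.0]
contact_force: [-0.6, -0.1, -6.6]
opening: 0.0127
grip_force: 58.5
```

Emit:
send_rows --rows '[[0.8,[-0.1,0,0],0],[0.8,[-0.1,0,0],0],[0.8,[-0.1,0,0],0]]'

```text
t: 7.65
tool_pos: [0.6048, -0.1702, 0.1493]
tool_rot: [-2.047, -2.383, -0.0]
contact_force: [0.1, -0.4, -6.3]
opening: 0.0128
grip_force: 58.5
```

27 mm so far and no stop yet, so I continue.

Emit:
send_rows --rows '[[0.8,[-0.1,0,0],0],[0.8,[-0.1,0,0],0],[0.8,[-0.1,0,0],0]]'

```text
t: 8.02
tool_pos: [0.6052, -0.1728, 0.1493]
tool_rot: [-2.046, -2.383, -0.001]
contact_force: [-0.3, 1.7, -5.3]
opening: 0.0131
grip_force: 58.5
```

Emit:
send_rows --rows '[[0.8,[-0.1,0,0],0],[0.8,[-0.1,0,0],0],[0.8,[-0.1,0,0],0]]'

```text
t: 8.4
tool_pos: [0.6054, -0.1739, 0.1486]
tool_rot: [-2.043, -2.381, -0.004]
contact_force: [-0.2, 8.3, -5.0]
opening: 0.0127
grip_force: 58.5
```

The y force has risen to 8 N, so this is the hard stop, touching at about 29.3 mm of slide. I back off 10.5 mm from the commanded place to the middle of the opening, about 7 mm from the stop.

Emit:
send_rows --rows '[[0.8,[0.2,0,0],0],[0.8,[0.2,0,0],0],[0.8,[0.2,0,0],0],[0.8,[0.2,0,0],0],[0.8,[0.2,0,0],0],[0.8,[0.05,0,0],0],[0.8,[0,0,0],0],[0.8,[0,0,0],0]]'

```text
t: 9.4
tool_pos: [0.6041, -0.1658, 0.1493]
tool_rot: [2.047, 2.383, -0.0]
contact_force: [0.9, 0.8, -4.8]
opening: 0.0127
grip_force: 58.5
```

Emit:
send_rows --rows '[[0.8,[0,-0.1,0],0],[0.8,[0,-0.1,0],0],[0.8,[0,-0.1,0],0]]'

```text
t: 9.78
tool_pos: [0.6011, -0.1662, 0.1493]
tool_rot: [2.047, 2.383, -0.0]
contact_force: [0.3, -0.3, -6.3]
opening: 0.0126
grip_force: 58.5
```

Emit:
send_rows --rows '[[0.8,[0,-0.1,0],0],[0.8,[0,-0.1,0],0],[0.8,[0,-0.1,0],0],[0.8,[0,-0.1,0],0]]'

```text
t: 10.28
tool_pos: [0.5971, -0.1668, 0.1493]
tool_rot: [2.047, 2.383, 0.0]
contact_force: [0.5, -0.7, -6.3]
opening: 0.0127
grip_force: 58.5
```

Emit:
send_rows --rows '[[0.8,[0,-0.1,0],0],[0.8,[0,-0.1,0],0],[0.8,[0,-0.1,0],0],[0.8,[0,-0.1,0],0]]'

```text
t: 10.78
tool_pos: [0.5932, -0.1674, 0.1493]
tool_rot: [2.047, 2.383, -0.0]
contact_force: [0.0, 0.7, -4.9]
opening: 0.0125
grip_force: 58.5
```

It moves freely with no load along x, so it is off the studs. I draw it further out, lift it, and plan the transfer.

Emit:
send_rows --rows '[[0.8,[0,-0.4,0],0],[0.8,[0,-0.6,0],0],[0.8,[0,-0.8,-0.2],0],[0.8,[0,-0.8,-0.8],0],[0.8,[0,-0.8,-1.5],0],[0.8,[0,-0.6,-2.0],0],[0.8,[0,-0.3,-2.5],0],[0.8,[0,0,-2.0],0],[0.8,[0,0,-1.5],0],[0.8,[0,0,-0.8],0]]'

```text
t: 12.02
tool_pos: [0.5511, -0.174, 0.2637]
tool_rot: [2.046, 2.382, 0.001]
contact_force: [-0.4, 0.4, -6.4]
opening: 0.0128
grip_force: 58.6
```

Run:
```python
from h import *
print(ctrl.get_obs()["contact_force"],ctrl.get_obs()["wrist_torque"])
plan([((.5047,-.405,.265),-83.05,18)],grip=0.8)
im=ctrl.get_image("side");cv2.imwrite("pics/g2.png",im["frame"][150:430,250:570][...,::-1])
```

```text
[-0.36962172  0.41379713 -6.40601264] [-0.03752559  0.05668517  0.00237669]
start [ 0.5511 -0.174   0.2637] 8.7 tilt [ 0.001 -0.001 -1.   ]
[0.8, [-1.2, -0.4, -0.0], 5.1], [0.8, [-1.3, -0.4, -0.0], 5.1], [0.8, [-1.3, -0.2, -0.0], 5.1], [0.8, [-1.3, -0.1, -0.0], 5.1], [0.8, [-1.3, -0.0, -0.0], 5.1], [0.8, [-1.3, 0.1, -0.0], 5.1], [0.8, [-1.3, 0.3, -0.0], 5.1], [0.8, [-1.3, 0.3, -0.1], 5.1], [0.8, [-1.2, 0.5, 0.0], 5.1], [0.8, [-1.2, 0.5, 0.0], 5.1], [0.8, [-1.1, 0.7, 0.0], 5.1], [0.8, [-1.0, 0.8, 0.0], 5.1], [0.8, [-1.0, 0.8, 0.0], 5.1], [0.8, [-0.9, 1.0, 0.0], 5.1], [0.8, [-0.9, 1.0, -0.0], 5.1], [0.8, [-0.7, 1.1, -0.0], 5.1], [0.8, [-0.6, 1.1, -0.0], 5.1], [0.8, [-0.5, 1.2, -0.0], 5.0], -> [ 0.5047 -0.4045  0.2648] -83.0
```

View pics/g2.png

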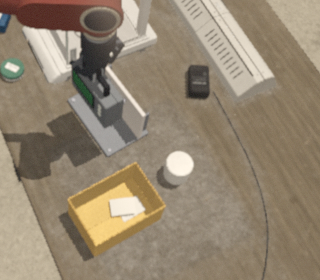

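The unit hangs free and upright in the gripper at crop (100,100), above the empty stand. Now the transfer to the carton.

Emit:
send_rows --rows '[[0.8,[-1.2,-0.4,0],5.1],[0.8,[-1.3,-0.4,0],5.1],[0.8,[-1.3,-0.2,0],5.1],[0.8,[-1.3,-0.1,0],5.1],[0.8,[-1.3,0,0],5.1],[0.8,[-1.3,0.1,0],5.1],[0.8,[-1.3,0.3,0],5.1],[0.8,[-1.3,0.3,0],5.1],[0.8,[-1.2,0.5,0],5.1]]'

```text
t: 13.2
tool_pos: [0.5273, -0.2898, 0.2609]
tool_rot: [-2.814, -1.392, 0.002]
contact_force: [-0.2, 0.1, -5.9]
opening: 0.0129
grip_force: 58.6
```

Emit:
send_rows --rows '[[0.8,[-1.2,0.5,0],5.1],[0.8,[-1.1,0.7,0],5.1],[0.8,[-1.0,0.8,0],5.1],[0.8,[-1.0,0.8,0],5.1],[0.8,[-0.9,1.0,0],5.1],[0.8,[-0.9,1.0,0],5.1],[0.8,[-0.7,1.1,0],5.1],[0.8,[-0.6,1.1,0],5.1],[0.8,[-0.5,1.2,0],5.0]]'

```text
t: 14.32
tool_pos: [0.504, -0.4044, 0.2607]
tool_rot: [-3.134, -0.187, 0.003]
contact_force: [-1.0, -0.0, -6.1]
opening: 0.0127
grip_force: 58.6
```

Emit:
send_rows --rows '[[0.8,[0,0,0],0],[0.8,[0,0,0],0],[0.8,[0,0,0],0]]'

```text
t: 14.7
tool_pos: [0.5045, -0.4038, 0.262]
tool_rot: [-3.135, -0.194, 0.0]
contact_force: [-0.8, 0.4, -6.1]
opening: 0.013
grip_force: 58.7
```

Run:
```python
from h import *
plan([((.5047,-.405,.135),-83.05,7)],grip=0.8)
im=ctrl.get_image("top");W=cloud(im);F=im["frame"]
w=W.reshape(-1,3);m=(w[:,2]>.2)&(w[:,2]<.265)&(abs(w[:,0]-.5)<.12)&(abs(w[:,1]+.4)<.1)
print(m.sum(),cv2.minAreaRect((w[m][:,:2]*1000).astype(np.float32)))
cv2.imwrite("pics/t2.png",cv2.resize(F[150:330,370:550],None,fx=3,fy=3)[...,::-1])
```

```text
start [ 0.5045 -0.4038  0.262 ] -82.94 tilt [-0.     0.001 -1.   ]
[0.8, [0.0, 0.0, 1.8], 0.0], [0.8, [0.0, 0.0, 1.8], 0.0], [0.8, [0.0, 0.1, 1.8], 0.0], [0.8, [0.0, -0.0, 1.9], 0.1], [0.8, [0.0, -0.0, 1.8], -0.0], [0.8, [0.0, 0.0, 1.8], -0.0], [0.8, [0.0, 0.0, 1.8], 0.0], -> [ 0.5045 -0.4047  0.135 ] -83.04
934 ((505.0836181640625, -406.6675720214844), (149.83740234375, 53.690067291259766), 6.1431884765625)
```

View pics/t2.png

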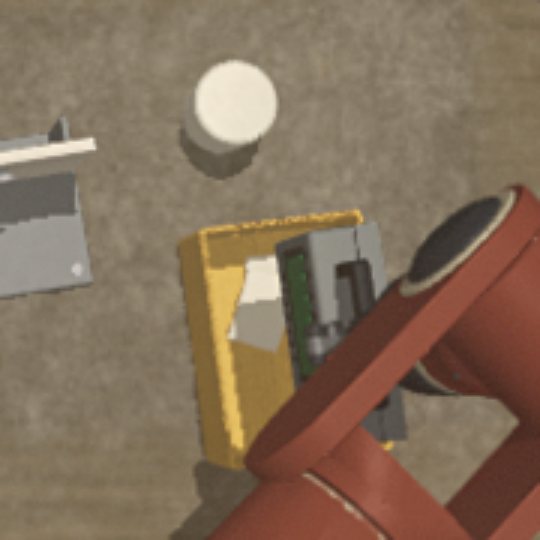

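The unit, measured at (0.505, -0.407), is centred over the carton (0.505, -0.408) and lined up with it; the sideways shift in the picture is only parallax. I lower it now.

Emit:
send_rows --rows '[[0.8,[0,0.1,1.8],0],[0.8,[0,0,2.0],0],[0.8,[0,0,2.0],0],[0.8,[0,0,2.0],0],[0.8,[0,0,2.0],0],[0.8,[0,0,1.8],0],[0.8,[0,0,1.0],0],[0.8,[0,0,0],0]]'

```text
t: 15.75
tool_pos: [0.504, -0.405, 0.1352]
tool_rot: [-3.134, -0.191, 0.002]
contact_force: [1.0, -1.2, -5.1]
opening: 0.013
grip_force: 58.7
```

Run:
```python
from h import *
T=np.load("top0.npy");print(np.nanmedian(T[242:262,452:464,2]),np.nanmedian(T[275:295,460:480,2]))
o=ctrl.get_obs();print(o["tool_pos"],o["contact_force"])
```

```text
0.017041837432886675 0.002949370964222542
[ 0.5040303  -0.40500194  0.13516523] [ 0.95178869 -1.17617847 -5.09551508]
```

The white thing in the carton stands 17 mm high. I need its extent before lowering further.

Run:
```python
from h import *
F=np.load("top0f.npy");T=np.load("top0.npy")
c=np.array([.505,-.408]);a=np.radians(6.95);B=np.array([[np.cos(a),np.sin(a)],[-np.sin(a),np.cos(a)]])
for n in("top","side"):
    w=np.load(n+"0.npy").reshape(-1,3);L=(w[:,:2]-c)@B.T
    inn=(abs(L[:,0])<.085)&(abs(L[:,1])<.056)
    for z0,z1 in((.008,.03),(.012,.03),(.03,.08)):
        m=inn&(w[:,2]>z0)&(w[:,2]<z1)
        print(n,z0,m.sum(),"x",np.percentile(L[m,0],[1,50,99]).round(4),"y",np.percentile(L[m,1],[1,50,99]).round(4),"z",np.percentile(w[m,2],[5,50,95]).round(4))
    # height grid, carton frame 10 mm cells (rows y from + to -, cols x)
    for y in np.arange(.05,-.06,-.01):
        r=[]
        for x in np.arange(-.08,.09,.01):
            m=(abs(L[:,0]-x)<.005)&(abs(L[:,1]-y)<.005); r.append("%3d"%(np.median(w[m,2])*1000) if m.sum() else " --")
        print("%4d"%(y*1000)," ".join(r))
cv2.imwrite("pics/c3.png",cv2.resize(F[210:320,420:510],None,fx=5,fy=5,interpolation=cv2.INTER_CUBIC)[...,::-1])
```

```text
top 0.008 590 x [-0.0686  0.032   0.0708] y [-0.0461  0.0007  0.0353] z [0.0086 0.0153 0.0208]
top 0.012 455 x [-0.0035  0.0314  0.0697] y [-0.0275  0.0021  0.0311] z [0.0124 0.0163 0.0212]Traceback (most recent call last):
  File "<stdin>", line 9, in <module>
    return _quantile_unchecked(
        a, q, axis, out, overwrite_input, method, keepdims, weights)
    return _ureduce(a,
                    func=_quantile_ureduce_func,
    ...<5 lines>...
                    overwrite_input=overwrite_input,
                    method=method)
    r = func(a, **kwargs)
    result = _quantile(arr,
                       quantiles=q,
    ...<2 lines>...
                       out=out,
                       weights=wgt)
    slices_having_nans = np.isnan(arr[-1, ...])
                                  ~~~^^^^^^^^^
IndexError: index -1 is out of bounds for axis 0 with size 0
```

Run:
```python
from h import *
F=np.load("top0f.npy")
c=np.array([.505,-.408]);a=np.radians(6.95);B=np.array([[np.cos(a),np.sin(a)],[-np.sin(a),np.cos(a)]])
for n in("top","side"):
    w=np.load(n+"0.npy").reshape(-1,3);L=(w[:,:2]-c)@B.T
    print(n)
    for y in np.arange(.06,-.065,-.01):
        r=[]
        for x in np.arange(-.09,.1,.01):
            m=(abs(L[:,0]-x)<.005)&(abs(L[:,1]-y)<.005); r.append("%3d"%(np.median(w[m,2])*1000) if m.sum() else " --")
        print("%4d"%(y*1000)," ".join(r))
f=F[210:320,420:510]; cv2.imwrite("pics/c3.png",cv2.resize(f,None,fx=5,fy=5,interpolation=cv2.INTER_CUBIC)[...,::-1])
```

```text
top
  60  59  59  56  59  55  74  58  44  29  35  39  45  41  38  46  48  47  50  53
  49  85  --  --  --  --  --  --  --  --  --  --  --  --  --  --  --  --  --  86
  39  65   2   3   4   2   3   2   1   4   5   3   4   2   2   3   3   2   2  60
  29  45   3   3   3   3   4   2   2   3   3  13   5   4   3   2   3   2   2  25
  19  33   3   2   2   4   4   3   3   3   6  14  18  16   9   3   3   3   2  36
   9  44   2   2   2   4   2   4   3   5  14  15  17  16  17  16  12   3   2  13
   0  32   3   2   2   3   2   2   1   4  14  16  16  18  17  17  12   9   3  38
 -10  44   3   1   3   3   4   2   3   3  10  16  18  16  17  13  12  10   4  22
 -20  41   2   2   3   3   2   4   2   2   2   3   7  18  18  11  12   6   1  39
 -30  39   2   3   2   3   2   3   4   3   3   3   4   5   5   7  12   9   3  31
 -40  38   1   1   4   3   4   2   1   3   3   3   3   3   3   4   2   3   3  50
 -50  22   3   4   3   1   1   1   4   2   2   2   0   2   2   2   2   2   2  53
 -60  45  38  34  36  39  39  43  39  40  40  40  41  41  39  42  40  41  45  54
side
  60  83  60  40  42  35  42  38  44  
[... 314 characters left out ...]
   1   4   3  11  13  15  16  16  14   3   4   2  39
   9  42   9   3   3   4   3   2   1   2  13  15  16  17  18  15  15  16   1  45
   0  62  --   4   5   3   3   4   3   3  12  13  16  18  17  17  14  13   3  44
 -10  60   5   4   3   4   6   3   5   4   5   6  16  15  18  15   9  14   2  40
 -20  61   5   3   4   4   4   2   3   3   3   5   4   7  14  11  13  11   2  39
 -30  60  --   4   4   3   4   3   3   6   3   4   3   4   5   3   5   5   4  42
 -40  67  --   4   3   2   4   2   3   4   4   3   2   3   3   3   4   4   5  56
 -50  68  --  --  --  --  --  --  --  --  --  --  --  --  --  --  --  --  --  74
 -60  53  58  58  51  53  61  56  53  57  64  51  59  49  56  51  50  50  54  59
```

View pics/c3.png

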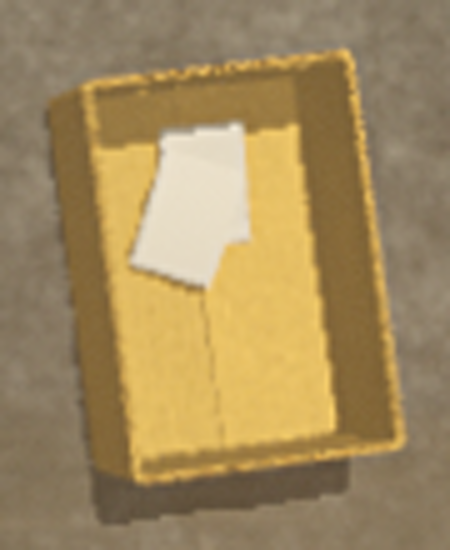

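The picture shows two overlapping white slips, 12 to 17 mm high, near the middle of the carton. The free strips beside them are only about 28 mm wide, so I can't avoid them. The spare carton has the same slips, so they may be just dressing. I feel downward in small steps.

Emit:
send_rows --rows '[[0.8,[0,0,0.1],0],[0.8,[0,0,0.1],0],[0.8,[0,0,0.1],0],[0.8,[0,0,0.1],0]]'

```text
t: 16.25
tool_pos: [0.5045, -0.4054, 0.1325]
tool_rot: [3.135, 0.192, 0.0]
contact_force: [0.0, -0.3, -6.2]
opening: 0.0127
grip_force: 58.7
```

Emit:
send_rows --rows '[[0.8,[0,0,0.1],0],[0.8,[0,0,0.1],0]]'

```text
t: 16.5
tool_pos: [0.5044, -0.4054, 0.1302]
tool_rot: [-3.136, -0.192, 0.0]
contact_force: [-0.2, -0.1, -5.8]
opening: 0.0127
grip_force: 58.7
```

Emit:
send_rows --rows '[[0.8,[0,0,0.1],0],[0.8,[0,0,0.1],0],[0.8,[0,0,0.1],0]]'

```text
t: 16.88
tool_pos: [0.5045, -0.4054, 0.1273]
tool_rot: [3.136, 0.192, 0.0]
contact_force: [-0.2, 0.0, -6.1]
opening: 0.0126
grip_force: 58.7
```

Emit:
send_rows --rows '[[0.8,[0,0,0.1],0],[0.8,[0,0,0.1],0],[0.8,[0,0,0.1],0]]'

```text
t: 17.25
tool_pos: [0.5044, -0.4054, 0.1243]
tool_rot: [3.136, 0.192, 0.0]
contact_force: [-0.3, -0.0, -5.8]
opening: 0.0124
grip_force: 58.7
```

The foot is well below the slips' top with no load on it, so they give no resistance. I continue to the floor.

Emit:
send_rows --rows '[[0.8,[0,0,0.1],0],[0.8,[0,0,0.1],0],[0.8,[0,0,0.1],0],[0.8,[0,0,0.1],0]]'

```text
t: 17.75
tool_pos: [0.5045, -0.4054, 0.1202]
tool_rot: [-3.136, -0.192, -0.0]
contact_force: [0.1, -0.5, -5.1]
opening: 0.013
grip_force: 58.7
```

Emit:
send_rows --rows '[[0.8,[0,0,0.1],0],[0.8,[0,0,0.1],0]]'

```text
t: 18.0
tool_pos: [0.5045, -0.4058, 0.1191]
tool_rot: [3.135, 0.191, 0.0]
contact_force: [-2.1, -0.5, 0.7]
opening: 0.0128
grip_force: 59.5
```

The unit's weight is now on the floor, at the expected height. I release and go up.

Emit:
send_rows --rows '[[1.8,[0,0,0],0],[2.5,[0,0,0],0],[3.5,[0,0,0],0],[4.5,[0,0,0],0],[4.5,[0,0,0],0],[4.5,[0,0,0],0]]'

```text
t: 18.75
tool_pos: [0.5044, -0.4053, 0.1183]
tool_rot: [-3.136, -0.192, 0.0]
contact_force: [1.0, -0.3, 0.8]
opening: 0.0447
grip_force: 0.0
```

Emit:
send_rows --rows '[[4.5,[0,0,-0.5],0],[4.5,[0,0,-1.0],0],[4.5,[0,0,-2.0],0],[4.5,[0,0,-3.0],0],[4.5,[0,0,-4.0],0],[4.5,[3.0,0,-4.0],0],[4.5,[4.0,-4.0,-2.0],0],[4.5,[4.0,-5.0,0],0],[4.5,[4.0,-5.0,0],0],[4.5,[0,-4.0,0],0]]'

```text
t: 20.0
tool_pos: [0.6316, -0.2086, 0.285]
tool_rot: [3.135, 0.195, 0.003]
contact_force: [0.2, -0.2, -0.6]
opening: 0.0448
grip_force: 0.0
```

Run:
```python
from h import *
c=np.array([.505,-.408]);a=np.radians(6.95);B=np.array([[np.cos(a),np.sin(a)],[-np.sin(a),np.cos(a)]])
o=ctrl.get_obs();print(o["t"],o["tool_pos"],o["contact_force"])
pp=[]
for n in("top","side"):
    im=ctrl.get_image(n);w=cloud(im).reshape(-1,3);L=(w[:,:2]-c)@B.T
    m=(abs(L[:,0])<.1)&(abs(L[:,1])<.06)
    for z0,z1 in((.095,.112),(.125,.16)):
        k=m&(w[:,2]>z0)&(w[:,2]<z1);print(n,k.sum(),np.percentile(w[k,2],[5,50,95]).round(4),cv2.minAreaRect((L[k]*1000).astype(np.float32)))
    pp.append(im["frame"][150:390,290:570] if n=="top" else im["frame"][190:430,250:530])
cv2.imwrite("pics/end.png",cv2.resize(np.hstack(pp),None,fx=1.4,fy=1.4)[...,::-1])
```

```text
20.0 [ 0.6315639  -0.20855268  0.28500058] [ 0.24419126 -0.21902776 -0.58396091]
top 1072 [0.0975 0.1016 0.1059] ((-0.05042266845703125, -2.9370956420898438), (149.18504333496094, 52.831363677978516), 0.11283084750175476)
top 285 [0.132  0.1408 0.1444] ((-0.20772171020507812, -1.4405975341796875), (15.130208969116211, 98.43097686767578), 89.97525787353516)
side 1031 [0.097  0.1017 0.1066] ((3.1263275146484375, -3.0122222900390625), (198.4897003173828, 77.80559539794922), 12.074600219726562)
side 302 [0.1329 0.141  0.146 ] ((-0.9369468688964844, 0.14191818237304688), (100.03423309326172, 15.710125923156738), 0.3124319016933441)
```

View pics/end.png

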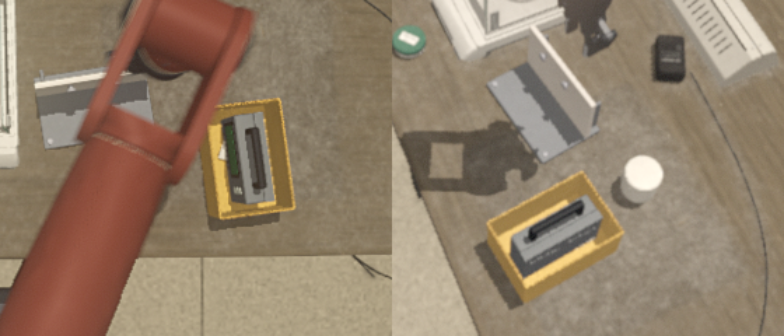

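The picture shows the unit upright on the carton floor: its top is at about 0.102 m (0.103 expected) and it sits centred and square. The jar and the tin are where they were, and the arm is clear.

```bash
python3 -c "
from station import ctrl
print(ctrl.finish_job())"
```

```text
the job is handed in; nothing more can be done
None
```

The display unit came off its studs without forcing and is standing upright on the carton floor; I never touched the jar, slide box or tin, and handed the job in at about 20 s.

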